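Function test of a drilling bench's safety stop bar

ROBOT

A 7-joint arm with a two-finger parallel gripper is mounted at the origin on the work surface. World frame = base frame: x ahead of the robot, y to its left, z up, the work surface at z = 0. Lengths are in m, angles in rad, forces in N, time in s.
With the tool pointing down it reaches from about 0.4 to 0.85 m from the base axis. Payload 6.9 kg.
Tool frame: the origin (TCP) lies midway between the tips of the shut fingers; the grasp point (between the pads) lies behind it (ctrl.pinch_z is the z of the grasp point in the tool frame, in m); z points along the fingers, y is the direction in which the jaws open and shut (so a half turn about z gives the same grasp; the last joint's range is limited). The gripper opens to 85 mm and grips with 20 to 120 N. Pads are 22 mm wide; open, the fingers measure 114 mm over their backs; the gripper's body (76 mm by 85 mm) begins 54 mm behind the grasp point. The pads swing forward as they close: fully open they stand 13 mm farther back than shut.
Start: joints at [-1.242, 0.507, -0.238, 1.5, 0.126, 1.149, -0.155], TCP at [0.139, 0.609, 0.231] pointing down, gripper open.
Joint ranges: [-3.08, 3.08], [-0.24, 2.05], [-1.43, 1.35], [0, 2.5], [-1.52, 4.66], [0.17, 1.96], [-2.89, 2.89]. Speed limits (rad/s): [2.39, 2.39, 3.14, 3.14, 3.14, 3.14, 3.14].

INTERFACE

Orientations are given as a unit quaternion [w, x, y, z].
In Python, from station import ctrl, get_state, vision, ticket, models gives the robot as it stands. Calls block until the motion is done:
- ctrl.movep(position, orientation): joint-space move of the TCP to a pose.
- ctrl.movel(position, frame=None, max_speed=0.15): straight line of the TCP; frame=None keeps the orientation; max_speed is the mean speed in m/s.
- ctrl.set_joints(angles): joint-space move.
- ctrl.ungrasp() and ctrl.close_gripper(force=None): open the fingers fully, or close them until they stop; force is the grip in N (None keeps the last).
- ctrl.pause(seconds).
- ctrl.ik(position, orientation): joint angles nearest the present ones, or None.
- get_state(): the state.
- vision.grab_frame(name): name is "scene" or "top" or "wrist"; returns (picture, depth): 480x640x3 uint8, blue, green, red; 480x640 float32, m along the optical axis (not along the pixel's ray), 0 where there is no reading.
- vision.camera_info(name): a dict with "mtx" (3x3 intrinsics, pixels), "R" (3x3) and "t" (3): a world point X has camera coordinates R X + t; the wrist camera has in their place "hand_eye" (4x4, takes a point from camera to tool coordinates, whose origin is the TCP and whose axes are the flange's). Camera axes: x right, y down, z forward; pixel columns grow to the right and rows downward; lengths in m; the calibration is good to about 2 mm. A picture is of the moment at which its call begins: read the wrist's pose just before it. camera_info takes no time and is no camera call.
A pose or a line that the arm cannot do raises ctrl.Unreachable and nothing moves.
- ticket.close_job(): hands the job in, once; it reports no verdict.
Trained networks look in the newest picture that a camera, given by its name, has taken for a name from the list of things; names that differ only in an ending like _2 or _b are one class to them, and where a whole thing is asked for, a point or a joint stands for the part that bears it (a point fixed in the world has none). Each returns a list of dicts, best first, with "p" (0 to 1); they miss things now and then, are a little off and sometimes report something else, mostly with a low value. They report only what shows in the picture. A call takes as long as a camera call.
- models.recognise(camera, target): "point" ([column, row] in pixels, amid what is visible of it).
- models.masks_of(camera, target): "mask" (480x640 bool, what is visible of it) and "point" ([column, row] in pixels, amid what is visible of it).
The state is a dict: "time": time; "qpos": joint angles; "qd": joint speeds; "tau": joint torques, N m; "tcp_pos": TCP position; "eef_rot": TCP orientation; "contact_force": force on the tool from outside, world axes, zero at the start; "wrist_torque": the same for the moment, N m; "width": finger opening in m.
Only numpy, scipy, OpenCV 4.12 (cv2) and the standard library are available. Lean on these libraries where they do the work, as an engineer would, in place of code of your own. Each camera call takes 0.05 s, during which the arm holds its last target.

TASK

Function-test the yellow safety stop bar: with the fingertips together, press it lightly down at the black mark next to the green magnet, then slide along the bar over all its marks, keeping it pressed the whole way without letting it come up, to the mark next to the red magnet. Finish there, still holding the bar down with the fingertips. Press it part way only, never hard or down against its stop, and leave everything else on the bench where it is; nothing is to be picked up.

Things in the scene. Friction and masses are not known exactly. Their poses are not given: they have to be found in the camera images.
- stop_unit: Grey metal housing fixed to the bench, 64 x 306 mm in plan, its rim 34 mm above the bench, with the yellow stop bar sunk in its middle. Origin: centre of its underside, on the bench. Its y axis runs along the bar, its x axis across it, z up. Either end may be the green one.
- bar_top (a point): Centre of the yellow bar's flat top (it moves with the bar): 46 mm above the bench when up, 12 mm proud of the rim. Axes as the housing's. The bar is 36 mm wide (x) and 206 mm long (y, -103 to +103 mm). Five black cross lines, 5 mm wide, mark it at y = -85, -42.5, 0, +42.5 and +85 mm.
- stop_bar (a joint): How far the yellow bar is pressed down, in m: 0 fully up (its top 46 mm above the bench), 0.012 against its stop (its top 34 mm above the bench). It moves straight down as a whole wherever it is pressed, and springs back: it starts to move at about 2 N, needs about 4 N at 5 mm and 7 N at 12 mm. Pressed 3 to 8 mm is a good depth for the test.
- green_magnet: Round green magnet, 24 mm across, 5 mm high, stuck on one end of the housing (34 mm above the bench), on the bar's centre line: it marks the starting end. Fixed. Origin: centre of its underside. The nearest black mark lies 43 mm from it, towards the middle of the bar.
- red_magnet: The same in red, on the other end of the housing: it marks the finishing end. Fixed. The nearest black mark lies 43 mm from it.
- drink_bottle: Loose bystander: green drink bottle, 60 mm across, 170 mm high, standing off one end of the housing. Origin: centre of its underside.
- oil_bottle: Loose bystander: amber oil jar with a blue cap, 54 mm across, 110 mm high, standing off the other end. Origin: centre of its underside.
- cap: Loose bystander: white bottle cap, 28 mm across, 13 mm high, beyond the housing. Origin: centre of its underside.
- drilled_plate: Loose bystander: steel plate with two holes, 55 x 70 x 10 mm. Origin: centre of its underside.
- pliers: Loose bystander: locking pliers lying flat, about 50 x 185 x 15 mm, on the robot's side of the housing. Origin: near the middle of their underside; y axis along them.
- chuck_key: Loose bystander: T-shaped drill chuck key lying flat, 80 x 95 x 17 mm. Origin: near its middle, on the bench.
- brush: Loose bystander: chip brush lying on the bench beyond the housing. Origin: on its underside; x axis along it.

How it is judged:
On the way, in this order (a step that is already met when the one before it is completed fails the run):
1. the bar is pressed by the fingertips at the mark next to the green magnet (value of joint stop_bar between 0.001 and 0.011 m and contact force between the fingers and stop_unit above 0.3 N and x of the grasp point in the frame of stop_unit between -0.035 and 0.035 m and horizontal distance between the grasp point and green_magnet below 0.06 m), for 0.1 s.
2. pressed at the second mark (value of joint stop_bar between 0.001 and 0.011 m and contact force between the fingers and stop_unit above 0.3 N and x of the grasp point in the frame of stop_unit between -0.035 and 0.035 m and horizontal distance between the grasp point and green_magnet between 0.073 and 0.098 m), for 0.04 s.
3. pressed at the middle mark (value of joint stop_bar between 0.001 and 0.011 m and contact force between the fingers and stop_unit above 0.3 N and x of the grasp point in the frame of stop_unit between -0.035 and 0.035 m and y of the grasp point in the frame of stop_unit between -0.0125 and 0.0125 m), for 0.04 s.
4. pressed at the fourth mark (value of joint stop_bar between 0.001 and 0.011 m and contact force between the fingers and stop_unit above 0.3 N and x of the grasp point in the frame of stop_unit between -0.035 and 0.035 m and horizontal distance between the grasp point and red_magnet between 0.073 and 0.098 m), for 0.04 s.
5. pressed at the mark next to the red magnet (value of joint stop_bar between 0.001 and 0.011 m and contact force between the fingers and stop_unit above 0.3 N and x of the grasp point in the frame of stop_unit between -0.035 and 0.035 m and horizontal distance between the grasp point and red_magnet below 0.06 m), for 0.1 s.
At the end, for the whole second after the job is handed in: The fingertips hold the bar 1 to 11 mm down at the mark next to the red magnet (grasp point within 60 mm of that magnet, which is 43 mm from the mark), and every loose thing is within 20 mm of where it stood (all of step 5 and distance of each of drink_bottle, oil_bottle, cap, drilled_plate, pliers, chuck_key, brush from where it was at the start of the episode below 0.02 m); the arm keeps its last pose, push and grip.
It fails at once if the bar comes up (or the fingertips come down) between the two end marks: fingertips close over its middle part while it is not pressed (value of joint stop_bar below 0.0004 m and y of the grasp point in the frame of stop_unit between -0.06 and 0.06 m and x of the grasp point in the frame of stop_unit between -0.018 and 0.018 m and z of the grasp point in the frame of stop_unit below 0.076 m).
It fails at once if the bar is pressed down against its stop (value of joint stop_bar above 0.0115 m).
It fails at once if the stop unit is struck hard (over 25 N) (contact force between the arm and stop_unit above 25 N).
It fails at once if the stop unit is struck hard by the fingers (over 25 N) (contact force between the fingers and stop_unit above 25 N).
It fails at once if a bystander is moved or lifted (distance of any of drink_bottle, oil_bottle, cap, drilled_plate, pliers, chuck_key, brush from where it was at the start of the episode above 0.02 m).
It also fails if it takes over 42 s, if anything falls off the work surface, if the arm or the gripper's body presses on something with over 40 N, if the wrist force passes 120 N, or if a joint passes its speed limit or range.

## Working session

There is one attempt and no reset: what is moved stays moved. The work goes in short steps, each a Python script; the robot and the scene stay as the last script left them, time stands still between calls to the robot, and variables do not carry over. Pictures are saved under pics/ and viewed, and the job is handed in when it is done.

```bash
ls; mkdir -p pics
python3 - <<'E'
from station import ctrl, get_state, vision, ticket, models
import cv2, numpy as np
s=get_state(); print(s); print(ctrl.pinch_z)
for n in ("top","scene"):
    im,d=vision.grab_frame(n); cv2.imwrite(f"pics/{n}0.png",im)
    i=vision.camera_info(n); print(n,i)
    np.save(f"{n}_d.npy",d)
    for t in ("green_magnet","red_magnet","stop_unit","bar_top"):
        for r in models.recognise(n,t)[:2]: print(n,t,r)
print(get_state()["time"])
E
```

```text
pics
{'time': 0.0, 'qpos': array([-1.24150835,  0.50832723, -0.23749539,  1.50112918,  0.12571588,
        1.14890039, -0.15477783]), 'qd': array([ 0.00016167, -0.00051591, -0.00041627,  0.00026829,  0.0010215 ,
       -0.00099152,  0.00095094]), 'tau': array([-3.45007620e-04, -6.20603871e+01, -2.18664810e+00, -2.49652898e+01,
        1.28093082e-02,  1.20383259e-02, -1.22767605e-05]), 'tcp_pos': array([0.13868896, 0.6089048 , 0.2304365 ]), 'eef_rot': array([-6.77120940e-05,  1.11650725e-01,  9.93747115e-01, -8.84831637e-04]), 'contact_force': array([ 0.66000907,  0.65028371, -0.67773378]), 'wrist_torque': array([-0.01182706,  0.02566697, -0.0648666 ]), 'width': 0.085566499024985}
-0.0187
top {'mtx': array([[552.31585007,   0.        , 308.56378636],
       [  0.        , 552.31585007, 247.09948498],
       [  0.        ,   0.        ,   1.        ]]), 'R': array([[ 1.13116296e-03, -9.99831034e-01, -1.83473299e-02],
       [-9.96720141e-01,  3.57362522e-04, -8.09248565e-02],
       [ 8.09177395e-02,  1.83786925e-02, -9.96551325e-01]]), 't': array([0.07434835, 0.58968889, 1.08193959])
[... 252 characters left out ...]
p': 0.29}
top bar_top {'point': [317.9, 268.9], 'p': 0.91}
scene {'mtx': array([[469.58723271,   0.        , 319.25968473],
       [  0.        , 469.58723271, 233.81580929],
       [  0.        ,   0.        ,   1.        ]]), 'R': array([[-0.58833023,  0.80860982,  0.0042085 ],
       [ 0.51020654,  0.37524498, -0.77387369],
       [-0.62734108, -0.45314608, -0.63332598]]), 't': array([ 0.29955864, -0.26763435,  1.32702768])}
scene green_magnet {'point': [311.9, 199.9], 'p': 0.59}
scene red_magnet {'point': [360.7, 278.3], 'p': 0.58}
scene stop_unit {'point': [333.8, 249.9], 'p': 0.56}
scene bar_top {'point': [311.6, 201.5], 'p': 0.75}
scene bar_top {'point': [332.8, 235.3], 'p': 0.56}
0.5
```

View pics/top0.png

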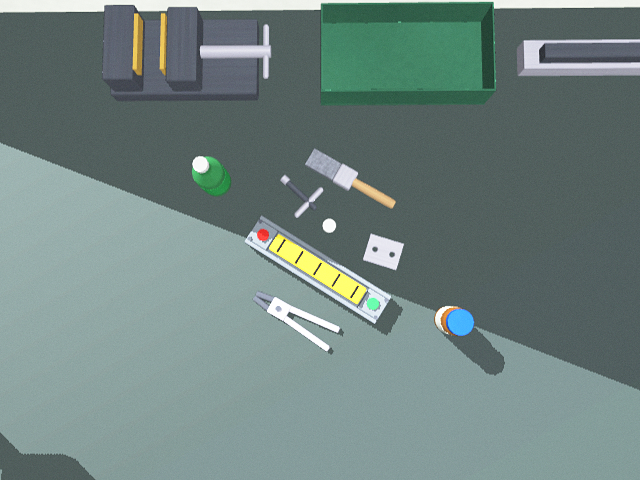

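View pics/scene0.png

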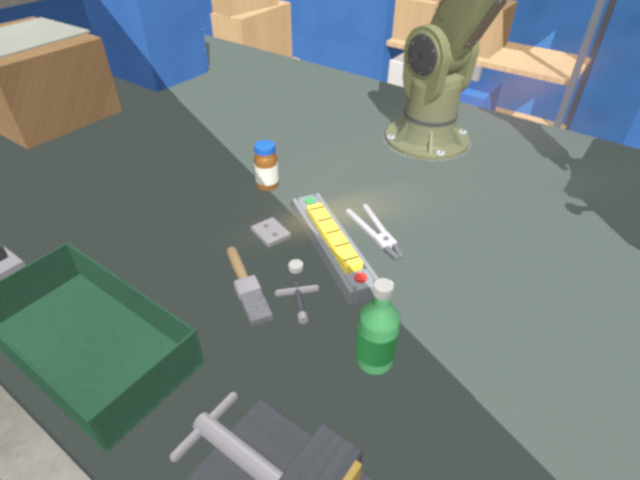

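The top view shows the red magnet at about (263,235), the green one at (373,304), and the yellow bar with five marks between them. The oil jar (458,321) stands off the green end and the drink bottle (210,175) off the red end. The pliers lie on the robot's side. Next I'll localise by colour centroid within these areas.

```bash
cat > h.py <<'E'
from station import ctrl, get_state, vision, ticket, models
import cv2, numpy as np
def ray(n,uv,z):
    i=vision.camera_info(n); K,R,t=i["mtx"],np.array(i["R"]),np.array(i["t"])
    d=R.T@np.linalg.inv(K)@np.array([uv[0],uv[1],1.]); c=-R.T@t
    return c+d*(z-c[2])/d[2]
E
python3 - <<'E'
from h import *
for n,(gc,rc,yc) in {"top":((373,304),(263,235),(318,269)),"scene":((311,200),(361,278),(333,236))}.items():
    im=cv2.imread(f"pics/{n}0.png"); d=np.load(f"{n}_d.npy")
    hsv=cv2.cvtColor(im,cv2.COLOR_BGR2HSV); H,S,V=[hsv[...,k].astype(int) for k in range(3)]
    yy,xx=np.mgrid[:480,:640]
    P={}
    for nm,c,m,r,z in (("green",gc,(H>45)&(H<90)&(S>110)&(V>90),14,.0385),("red",rc,((H<8)|(H>172))&(S>120)&(V>80),14,.0385),("bar",yc,(H>20)&(H<36)&(S>120),75,.046)):
        m=m&(np.hypot(xx-c[0],yy-c[1])<r)
        if nm=="bar":
            nl,lb,st,ce=cv2.connectedComponentsWithStats(cv2.morphologyEx(m.astype(np.uint8),cv2.MORPH_CLOSE,np.ones((7,7))))
            k=1+np.argmax(st[1:,4]); m=lb==k
            rect=cv2.minAreaRect(np.argwhere(m)[:,::-1].astype(np.float32)); uv=rect[0]; print(rect)
            bp=np.array([ray(n,p,z) for p in cv2.boxPoints(rect)]); print("sides",np.linalg.norm(np.diff(bp,axis=0),axis=1), "centre",bp.mean(0))
        else: uv=(xx[m].mean(),yy[m].mean())
        dd=d[m]; i=vision.camera_info(n)
        dm=np.median(dd[dd>0]); Xc=np.linalg.inv(i["mtx"])@np.array([uv[0],uv[1],1])*dm
        print(n,nm,m.sum(),np.round(uv,1),ray(n,uv,z).round(4),"depth pt",(i["R"].T@(Xc-i["t"])).round(4)); P[nm]=ray(n,uv,z)
    v=P["red"]-P["green"]; print("len",np.linalg.norm(v),"ang",np.degrees(np.arctan2(v[1],v[0])),"mid",(P["red"]+P["green"])/2)
    for o,z in (("drink_bottle",.1),("oil_bottle",.06),("cap",.01),("pliers",.01),("drilled_plate",.01)):
        r=models.recognise(n,o)[:1]
        print(o,r, ray(n,r[0]["point"],z).round(3) if r else "")
E
```

```text
top green 112 [372.6 303.4] [ 0.4779 -0.0511  0.0385] depth pt [ 0.4779 -0.0512  0.0378]
top red 112 [262.6 234.4] [0.6139 0.1657 0.0385] depth pt [0.614  0.1658 0.0375]
((317.1180114746094, 268.5112609863281), (105.04579162597656, 18.337963104248047), 32.00538635253906)
sides [0.03611355 0.20581314 0.03571429] centre [0.54617499 0.05785938 0.046     ]
top bar 1932 [317.1 268.5] [0.5459 0.0574 0.046 ] depth pt [0.5459 0.0574 0.0446]
len 0.2558871444928152 ang 57.91086052442454 mid [0.54591658 0.05729336 0.0385    ]
drink_bottle [{'point': [210.2, 174.8], 'p': 0.56}] [0.721 0.26  0.1  ]
oil_bottle [{'point': [456.2, 323.6], 'p': 0.95}] [ 0.44  -0.208  0.06 ]
cap [{'point': [330.2, 226.8], 'p': 0.48}] [0.632 0.031 0.01 ]
pliers [{'point': [292.8, 312.7], 'p': 0.9}] [0.458 0.106 0.01 ]
drilled_plate [{'point': [382.7, 253.5], 'p': 0.63}] [ 0.578 -0.075  0.01 ]
scene green 0 [nan nan] [nan nan nan] depth pt [nan nan nan]
scene red 86 [360.1 277.1] [0.6132 0.166  0.0385] depth pt [0.6149 0.167  0.0404]
((333.7397766113281, 239.01834106445312), (78.60426330566406, 18.55255699157715), 55.7131233215332)
sides [0.04960142 0.21856398 0.03982699] centre [0.55605206 0.06474372 0.046     ]
scene bar 599 [333.7 239. ] [0.561  0.0723 0.046 ] depth pt [0.5794 0.0845 0.0645]
len nan ang nan mid [nan nan nan]
drink_bottle [{'point': [379.5, 331.1], 'p': 0.86}] [0.745 0.277 0.1  ]
oil_bottle [{'point': [263.9, 161.6], 'p': 0.92}] [ 0.438 -0.214  0.06 ]
cap [{'point': [271.2, 231.6], 'p': 0.74}] [ 0.583 -0.071  0.01 ]
pliers [{'point': [377.2, 231.9], 'p': 0.58}] [0.452 0.109 0.01 ]
drilled_plate [{'point': [270.6, 232.2], 'p': 0.97}] [ 0.585 -0.071  0.01 ]<stdin>:14: RuntimeWarning: Mean of empty slice.
  ret = ret.dtype.type(ret / rcount)
  return _methods._mean(a, axis=axis, dtype=dtype,
  ret = ret.dtype.type(ret / rcount)
```

Both cameras agree: the magnets are 255.9 mm apart (256 nominal), the bar centre is about (0.546, 0.0575), and the green-to-red direction is 57.9°. Now I'll shut the fingers, move above the green-end mark and check reachability.

```bash
cat >> h.py <<'E'
from scipy.spatial.transform import Rotation as Ro
C=np.array([0.5459,0.0574]); A=np.radians(57.91); U=np.array([np.cos(A),np.sin(A)]); N=np.array([U[1],-U[0]])
def pt(s,z): return np.array([*(C+s*U),z])
def quat(a):
    x=np.array([np.cos(a),np.sin(a),0]); zz=np.array([0,0,-1.]); y=np.cross(zz,x)
    q=Ro.from_matrix(np.c_[x,y,zz]).as_quat(); return np.array([q[3],*q[:3]])
def rep(tag=""):
    s=get_state(); p=s["tcp_pos"]; d=p[:2]-C
    w=s["eef_rot"]; zax=Ro.from_quat([w[1],w[2],w[3],w[0]]).as_matrix()[:,2]
    print(tag,"t%.2f along %.1f across %.1f z %.2f mm F"%(s["time"],d@U*1e3,d@N*1e3,p[2]*1e3),s["contact_force"].round(2),"zax",zax.round(3),"w %.4f"%s["width"]); return s
E
python3 - <<'E'
from h import *
for k in range(4):
    a=A+k*np.pi/2
    for s in (-.085,.085):
        q=ctrl.ik(pt(s,.04),quat(a)); print(k,s,None if q is None else np.round(q,2))
E
```

```text
0 -0.085 [-0.21  0.59  0.29  2.06 -0.31  0.54 -0.26]
0 0.085 [-0.47  0.71  0.35  1.78 -0.35  0.72 -0.49]
1 -0.085 [-0.03  0.57  0.02  2.05 -0.02  0.52  1.01]
1 0.085 [-0.26  0.68  0.    1.78 -0.    0.69  0.76]
2 -0.085 [ 0.19  0.58 -0.32  2.05  0.33  0.56  2.23]
2 0.085 [-0.    0.7  -0.42  1.77  0.4   0.75  1.96]
3 -0.085 [-0.59  0.78  0.95  2.06 -0.92  0.8  -1.19]
3 0.085 [-0.84  1.    1.15  1.78 -1.03  1.1  -1.44]
```

Run:
```python
from h import *
a=A+np.pi/2
ctrl.close_gripper(20)
ctrl.movep(pt(-.085,.16),quat(a)); rep("above")
ctrl.movel(pt(-.085,.06),max_speed=.1); ctrl.pause(.2); rep("60mm")
im,d=vision.grab_frame("top"); cv2.imwrite("pics/top1.png",im)
im,d=vision.grab_frame("scene"); cv2.imwrite("pics/scene1.png",im[100:350,180:500].repeat(2,0).repeat(2,1))
rep()
```

```text
above t4.33 along -83.9 across -0.4 z 160.01 mm F [-0.02  0.87  0.01] zax [ 0.  0. -1.] w -0.0002
60mm t5.68 along -84.8 across 0.3 z 60.49 mm F [ 0.34 -0.36 -0.32] zax [ 0.001  0.    -1.   ] w -0.0002
 t5.78 along -84.9 across 0.1 z 60.33 mm F [0.27 0.19 0.09] zax [ 0.001  0.    -1.   ] w 0.0002
```

View pics/scene1.png

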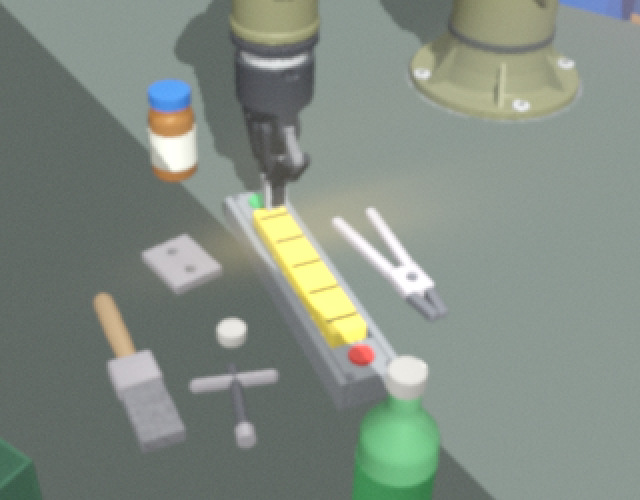

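View pics/top1.png

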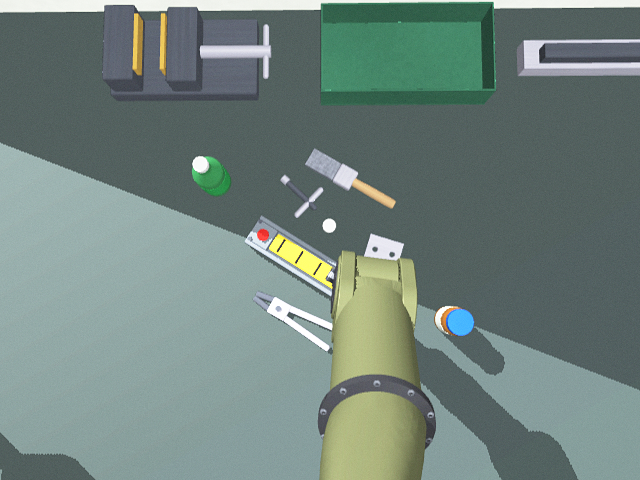

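The scene crop shows the shut fingertips just above the bar beside the green magnet (crop about (275,205)), with nothing disturbed. Next I'll press down slowly in steps while watching force and height.

Run:
```python
from h import *
for z in (.050,.047,.0445,.0425,.0405):
    ctrl.movel(pt(-.085,z),max_speed=.02); ctrl.pause(.15); s=rep("z%.1f"%(z*1e3))
    if s["contact_force"][2]>6: print("stop"); break
ctrl.pause(.2); rep()
```

```text
z50.0 t6.58 along -85.0 across 0.1 z 50.08 mm F [ 0.12  0.49 -0.07] zax [ 0.  0. -1.] w 0.0001
z47.0 t7.03 along -85.0 across 0.0 z 47.01 mm F [ 0.74  0.07 -0.21] zax [ 0. -0. -1.] w 0.0001
z44.5 t7.46 along -84.9 across 0.2 z 44.63 mm F [0.45 0.1  2.54] zax [ 0.  0. -1.] w 0.0002
z42.5 t7.86 along -84.9 across 0.2 z 42.56 mm F [0.22 0.78 3.44] zax [ 0. -0. -1.] w -0.0002
z40.5 t8.26 along -84.9 across 0.2 z 40.58 mm F [ 0.81 -0.19  4.76] zax [ 0. -0. -1.] w 0.0004
 t8.46 along -84.9 across 0.2 z 40.58 mm F [1.09 0.11 3.65] zax [ 0. -0. -1.] w 0.0001
```

Force and height agree: the bar is about 5.4 mm down at about 4 N. Now the slide, starting with a short check segment.

Run:
```python
from h import *
ok=True
for s in (-.070,-.0425,-.02,0,.02,.0425,.065,.085):
    ctrl.movel(pt(s,.0403),max_speed=.03); st=rep("s%.1f"%(s*1e3))
    z=st["tcp_pos"][2]
    if not .037<z<.0435 or st["contact_force"][2]<1.5 or st["contact_force"][2]>9: print("CHECK"); break
ctrl.pause(.4); rep("end")
im,d=vision.grab_frame("scene"); cv2.imwrite("pics/scene2.png",im[100:350,180:500].repeat(2,0).repeat(2,1))
im,d=vision.grab_frame("top"); cv2.imwrite("pics/top2.png",im)
```

```text
s-70.0 t9.11 along -69.3 across -0.5 z 40.23 mm F [-0.77  0.62  4.66] zax [-0.     0.001 -1.   ] w 0.0001
s-42.5 t10.18 along -42.1 across 0.0 z 40.38 mm F [-0.78 -0.4   4.56] zax [ 0.001  0.    -1.   ] w -0.0000
s-20.0 t11.07 along -19.3 across -0.1 z 40.36 mm F [-0.78  0.37  4.47] zax [ 0.001  0.001 -1.   ] w -0.0002
s0.0 t11.89 along 0.7 across -0.0 z 40.38 mm F [-0.4   0.36  4.7 ] zax [ 0.001  0.001 -1.   ] w 0.0000
s20.0 t12.71 along 20.8 across -0.0 z 40.39 mm F [ 0.05 -0.17  4.29] zax [ 0.001  0.001 -1.   ] w -0.0003
s42.5 t13.61 along 43.1 across -0.1 z 40.41 mm F [-0.85 -0.39  3.91] zax [ 0.001  0.001 -1.   ] w -0.0001
s65.0 t14.51 along 65.7 across -0.1 z 40.39 mm F [-0.74 -0.63  3.85] zax [ 0.001  0.001 -1.   ] w -0.0001
s85.0 t15.32 along 85.8 across -0.1 z 40.42 mm F [-0.2  -0.08  4.88] zax [ 0.001  0.001 -1.   ] w -0.0000
end t15.72 along 85.7 across -0.1 z 40.47 mm F [-0.24  2.34  4.86] zax [ 0.001  0.001 -1.   ] w 0.0001
```

View pics/scene2.png

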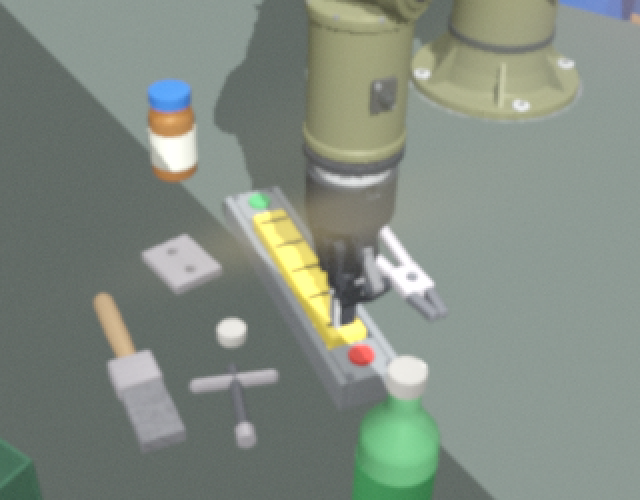

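View pics/top2.png

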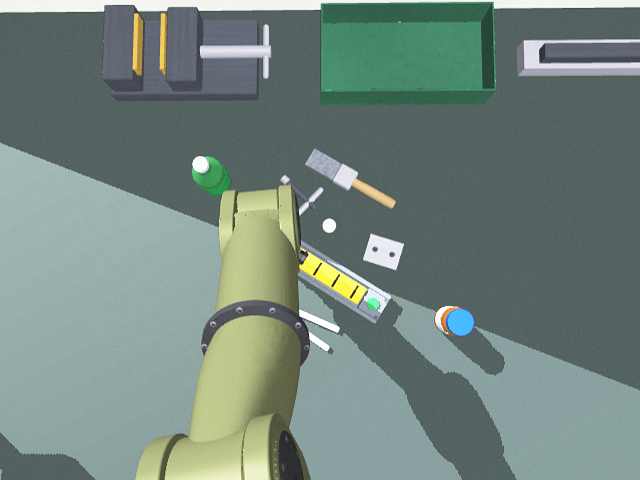

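The tips rest on the last mark by the red magnet (crop about (345,320)), and the bystanders are where they were. Handing in.

Run:
```python
from h import *
rep("pre"); print(ticket.close_job())
```

```text
pre t15.82 along 85.7 across -0.0 z 40.45 mm F [0.96 2.62 4.88] zax [ 0.001  0.001 -1.   ] w -0.0003
the job is handed in; nothing more can be done
None
```

I pressed the bar about 5.5 mm down at the mark next to the green magnet with the fingertips shut. I then slid over all five marks to the one next to the red magnet, where the tips are still holding it down. The job was handed in at about 15.8 s; it reports no verdict.

- **Depth and force:** at every check the tip height was 40.2–40.6 mm, which means the bar was about 5.5 mm down. The upward force on the tool was about 3.7–4.9 N, as expected for that depth.
- **Path:** the tips stayed within 0.5 mm of the bar's centre line and ended 0.7 mm past the last mark. These checks were at the end of each slide segment, not continuous.
- **Bystanders:** none looked moved in the final top and scene pictures. In the top view the arm hides part of the pliers and chuck key.
- **Checks that disagreed:**
  - My colour search missed the green magnet in the scene view, and the bar fit there was poor, so position rests on the top camera. The scene view agreed with it on the red magnet.
  - The sideways force reading rose to about 2.5 N while holding at the end, well under the limits.

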